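# Make up and stack two felting kits

## Task

Make up two felting kits and leave them as one stack. First put the green punch and the jar of black eyes into the teal bin; then stand the empty lilac bin on top of it, turned half round so that the yellow tabs are at opposite ends and its feet rest on the teal bin's ledges instead of sinking in; then put the orange punch and the purple apple into the lilac bin. Everything should stand upright on its bin's floor, let go of, and the jar of red beads and the ink pad stay where they are.

Things in the scene. Friction and masses are not known exactly. Their poses are not given: they have to be found in the camera images.
- bin_teal: teal stack-nest bin, 0.45 kg, loose. Origin: underside centre, z up, +y lengthwise to its yellow tab. Floor 90 x 196 mm, 4 thick. Side walls flare, inner faces x +-42 at floor, +-66 at rim, 56 high; ends y +-96, 34 high. White grip bar across the middle: 12 thick (y), 86 long (x), 38 high; compartments centred y +-50. Inward ledges on the side walls, tops z 48, at y 74 and -46, 26 long, from |x| 51 outward
- bin_lilac: lilac bin, same shape, frame and bar, loose, 0.25 kg, empty, balanced at its bar; both tabs start pointing roughly away from the robot. Feet under its sides, flush with the underside, at y -74 and 46, 20 long, out to |x| 59. Stacked right: y axis opposite to the teal bin's, centres in line, underside 48 mm above the teal one's, 3.6 mm play in x, flared walls guide it. Same way round it sinks 10 mm lower
- bin_lilac_tab (a point): top of the lilac bin's yellow tab (50 x 12 x 8 mm, outside the end wall): x 0, y +104, z 34 mm of the lilac bin. The teal bin has the same tab.
- punch_green: palm felting punch, standing: round clear needle guard 32 mm across and 12 mm high below, green domed handle above, 32 mm across up to 30 mm, tapering to its top at 40 mm. Origin: centre of its underside; z up. About 50 g, loose.
- punch_orange: the same punch with an orange handle: 32 mm across, 40 mm high. Origin: centre of its underside; z up. About 50 g, loose.
- jar_eyes: closed clear round jar of black toy eyes, white cap with a black disc on top: 36 mm across (cap 37 mm, from 27 to 38 mm up), 39.5 mm high. Origin: centre of its underside; z up. About 60 g, loose.
- jar_red: jar of the same shape with red beads and a red disc on its white cap; not wanted, leave it. Origin: centre of its underside.
- apple: purple painted wooden apple, round, 40 mm across at its widest 19 mm up, 34 mm high plus a short brown stem with a green leaf up to 39 mm, flat underside 22 mm across. Origin: centre of its underside; z up. About 40 g, loose.
- ink_pad: white ink pad with a red top, 40 x 52 x 16 mm, lying flat; not wanted, leave it. Origin: centre of its underside.
Mind the look-alikes: they are no part of the job. Of the things that look like the punch_orange, the smaller one is meant. What is shaped like the apple but pink is not meant.

How it is judged:
By the outcome, as a careful person would: the job done as asked, in the order asked, and still so for the second after the job is handed in, with the robot touching nothing.
It also fails if it takes over 128 s, if anything falls off the work surface, if the arm or the gripper's body presses on something with over 40 N, if the wrist force passes 120 N, or if a joint passes its speed limit or range.

## Robot

A 6-joint arm with a two-finger parallel gripper is mounted at the origin on the work surface. World frame = base frame: x ahead of the robot, y to its left, z up, the work surface at z = 0. Lengths are in m, angles in rad, forces in N, time in s.
With the tool pointing down it reaches from about 0.375 to 0.9 m from the base axis. Payload 3.1 kg.
Tool frame: the origin (TCP) lies midway between the tips of the shut fingers; the grasp point (between the pads) lies 19 mm behind it; x points along the fingers, z is the direction in which the jaws open and shut, and the axes are right-handed (so a half turn about x gives the same grasp; the last joint's range is limited). The gripper opens to 87 mm and grips with 3 to 60 N. Pads are 19 mm wide; open, the fingers measure 117 mm over their backs; the gripper's body (75 mm by 190 mm) begins 51 mm behind the grasp point.
Start: joints at [-1.448, 0.527, 1.433, -0, 1.181, -0.178], TCP at [0.185, -0.597, 0.223] pointing down, gripper open.
Joint ranges: [-3.08, 3.08], [-0.75, 2.2], [0.22, 2.44], [-1.43, 4.57], [0, 2.65], [-2.85, 2.85]. Speed limits (rad/s): [2.79, 2.79, 3.14, 3.14, 3.14, 3.14].

## Interface

Orientations are given as a unit quaternion [x, y, z, w].
In Python, from rig import robot, optics, workorder gives the robot as it stands.
- The arm moves only by the tool arm_command, never from a script. Its argument "plan" is a list of rows, each a list of 7 numbers: the shift along the tool's x, y, z in cm, then the turn, a rotation vector about the tool's x, y, z in rad, then the finger opening in cm, from 0 to 8.7. In form: [[x, y, z, ax, ay, az, gripper], ...]. A call has 1 to 12 rows; each row shifts and turns the pose as measured when the row begins, along the tool's axes as they then stand; what a row does not reach is not made up. A row lasts 1/8 s, in which the tool goes at most 62.5 mm and 10.7 degrees, less where a joint would pass 70% of its speed; a pose out of reach is approached as far as the arm can. A call with a gripper value outside its range is refused whole. The fingers move at their own pace and stop on an object; "grip_force" is the grip in N (left out, the last holds). Time passes only in rows, so rows that do not move let the fingers close. It gives the time, the measured TCP pose, the force and the opening at its end, in the units of the state.
- robot.get_obs(): the state, without advancing time (a new reading comes with each control period).
- optics.camera(name): name is "side" or "top"; returns (picture, depth): 480x640x3 uint8, blue, green, red; 480x640 float32, m along the optical axis (not along the pixel's ray), 0 where there is no reading.
- optics.camera_info(name): a dict with "mtx" (3x3 intrinsics, pixels), "position" and "rotation" of the camera in the world. Camera axes: x right, y down, z forward; pixel columns grow to the right and rows downward; lengths in m; the calibration is good to about 2 mm. A picture is of the moment at which its call begins. camera_info takes no time and is no camera call.
- workorder.hand_in(): hands the job in, once; it reports no verdict.
The state is a dict: "time": time; "q": joint angles; "joint_velocities": joint speeds; "joint_torque": joint torques, N m; "position": TCP position; "tool_rot": TCP orientation; "ft_force": force on the tool from outside, world axes, zero at the start; "moment": the same for the moment, N m; "grip_width": finger opening in m.
Only numpy, scipy, OpenCV 4.12 (cv2) and the standard library are available. Lean on these libraries where they do the work, as an engineer would, in place of code of your own. Each camera call takes 0.05 s, during which the arm holds its last target. There are 200 camera calls.

## Working session

There is one attempt and no reset: what is moved stays moved. The work goes in short steps, Python scripts to look and compute and a tool call to move; the robot and the scene stay as the last step left them, time stands still between calls to the robot, and variables do not carry over. Pictures are saved under pics/ and viewed, about 12 in all and at most 16, crops included, and the job is handed in when it is done.

Besides the shell and the picture viewer there is one more tool, called after ">>>" as a command line: name --pt "numbers of a row" for each row, then --argument value for the rest. arm_command: Moves the arm, as the interface text tells. Its arguments: {"type":"object","properties":{"plan":{"type":"array"},"grip_force":{"type":"number"}},"required":["plan"]}

```bash
ls; mkdir -p pics; cat > h.py <<'E'
import numpy as np, cv2, sys
from rig import robot, optics, workorder
from scipy.spatial.transform import Rotation as R
def cam(n):
    p,d=optics.camera(n); i=optics.camera_info(n); return p,d,i
def rot(i):
    r=np.array(i["rotation"],float)
    return r if r.shape==(3,3) else R.from_quat(r).as_matrix()
def cloud(d,i):
    K=np.array(i["mtx"]); v,u=np.indices(d.shape)
    P=np.stack([(u-K[0,2])/K[0,0]*d,(v-K[1,2])/K[1,1]*d,d],-1)
    W=P@rot(i).T+np.array(i["position"]); W[d==0]=np.nan; return W
E
python3 - <<'E'
from h import *
for n in("top","side"):
    p,d,i=cam(n); cv2.imwrite(f"pics/{n}0.png",p); np.savez(f"{n}0.npz",p=p,d=d); print(i)
print(robot.get_obs())
E
```

```text
pics
{'mtx': array([[574.35551087,   0.        , 324.06751164],
       [  0.        , 574.35551087, 239.35282205],
       [  0.        ,   0.        ,   1.        ]]), 'position': array([ 0.285487  , -0.01636045,  1.23494431]), 'rotation': array([ 0.72723859, -0.67876081,  0.0681749 , -0.0758945 ])}
{'mtx': array([[581.75320618,   0.        , 315.60636499],
       [  0.        , 581.75320618, 246.0627603 ],
       [  0.        ,   0.        ,   1.        ]]), 'position': array([-0.0885822 ,  0.68760061,  0.61199886]), 'rotation': array([-0.30152155,  0.82005142, -0.45508424,  0.17175202])}
{'time': 0.1, 'q': array([-1.44852307e+00,  5.28346901e-01,  1.43381324e+00,  7.12162776e-06,
        1.18139739e+00, -1.78514169e-01]), 'joint_velocities': array([ 0.00072752, -0.00295149, -0.00473655, -0.00010124,  0.00155111,
       -0.00284299]), 'joint_torque': array([-6.11711539e-05, -4.40984130e+01, -1.77150875e+01,  6.35481323e-02,
        5.33985137e-02, -4.27766690e-05]), 'position': array([ 0.18510778, -0.59624865,  0.22167322]), 'tool_rot': array([ 0.41994938,  0.56974447, -0.41893651,  0.56879342]), 'ft_force': array([0.3183433 , 0.62528523, 0.22128266]), 'moment': array([-0.07337364, -0.01751331, -0.04040894]), 'grip_width': 0.08743520717135926}
```

View pics/top0.png

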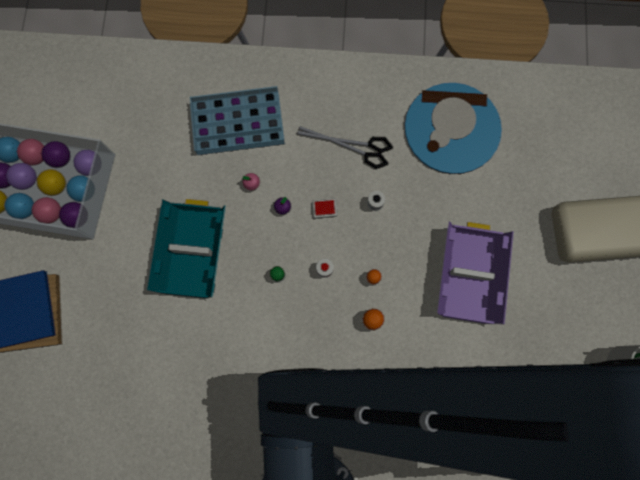

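View pics/side0.png

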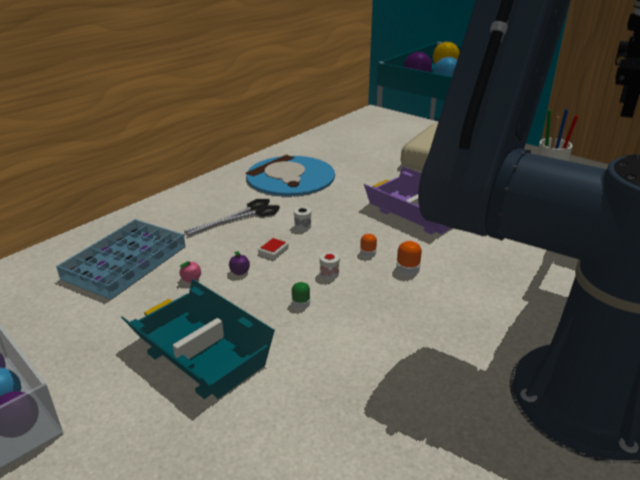

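The top view shows:
- pink apple at (251,182) and purple apple at (283,206)
- ink pad at (324,208)
- eyes jar at (376,200), black disc, and red jar at (325,268)
- green punch at (277,274)
- small orange punch at (374,276) and big orange one at (373,319)
- teal bin at (188,250) and lilac bin at (477,273), both with tabs pointing up (away from the robot)

The small orange punch at (374,276) and the purple apple at (283,206) fit the descriptions. I'll measure them and confirm in one crop.

```bash
python3 - <<'E'
from h import *
z=np.load("top0.npz");p,d=z["p"],z["d"];i=optics.camera_info("top");W=cloud(d,i)
print("table z",np.nanmedian(W[150:180,340:360,2]))
for n,(u,v) in dict(pink=(251,182),apple=(283,206),pad=(324,208),eyes=(376,200),green=(277,274),red=(325,268),orange=(374,276),big=(373,319)).items():
    w=W[v-16:v+17,u-16:u+17].reshape(-1,3);w=w[w[:,2]>.010]
    t=w[w[:,2]>np.nanmax(w[:,2])-.012]
    a=t[:,:2]; print(n,"ctr",((a.min(0)+a.max(0))/2).round(4),a.mean(0).round(4),"ext",np.ptp(w[:,:2],axis=0).round(3),"top",np.percentile(w[:,2],97).round(4))
for n,(u0,u1,v0,v1) in dict(teal=(140,232,190,305),lilac=(432,520,215,330)).items():
    c=p[v0:v1,u0:u1].astype(int);w=W[v0:v1,u0:u1]
    sat=c.max(-1)-c.min(-1)
    bar=(sat<45)&(c.min(-1)>110)&(w[...,2]>.028)
    b=w[bar]; bc=b[:,:2].mean(0);rr=cv2.minAreaRect(b[:,:2].astype(np.float32)*1000)
    yel=(c[...,2]-c[...,0]>60)&(c[...,1]>90); t=w[yel]
    rim=w[(w[...,2]>.05)]; r2=cv2.minAreaRect(rim[:,:2].astype(np.float32)*1000)
    tm=np.median(t,0); dv=tm[:2]-bc
    print(n,"bar",len(b),bc.round(4),np.median(b[:,2]).round(4),rr,"tab",len(t),tm.round(4),"ang",np.degrees(np.arctan2(dv[1],dv[0])),np.linalg.norm(dv),"rim",r2)
a=cv2.resize(p[165:340,235:400],None,fx=3.2,fy=3.2,interpolation=cv2.INTER_CUBIC);cv2.imwrite("pics/crop.png",a)
from math import *
print(R.from_quat(robot.get_obs()["tool_rot"]).as_matrix().round(3))
E
```

```text
table z 4.280036757786654e-05
pink ctr [0.6563 0.1765] [0.6564 0.1757] ext [0.038 0.036] top 0.04
apple ctr [0.6052 0.1014] [0.6049 0.1015] ext [0.037 0.038] top 0.039
pad ctr [0.6112 0.0088] [0.6081 0.0093] ext [0.053 0.055] top 0.0203
eyes ctr [ 0.6303 -0.1023] [ 0.6294 -0.1017] ext [0.036 0.036] top 0.0422
green ctr [0.4537 0.0994] [0.4544 0.0992] ext [0.032 0.031] top 0.0435
red ctr [ 0.4736 -0.0005] [ 4.736e-01 -4.000e-04] ext [0.035 0.035] top 0.0432
orange ctr [ 0.4618 -0.1057] [ 0.4616 -0.1052] ext [0.031 0.031] top 0.0428
big ctr [ 0.3728 -0.1073] [ 0.3718 -0.1079] ext [0.042 0.043] top 0.058
teal bar 157 [0.4936 0.2906] 0.0387 ((493.45928955078125, 290.9068298339844), (81.01020812988281, 9.423318862915039), 87.46694946289062) tab 83 [nan nan nan] ang nan nan rim ((493.105712890625, 290.54583740234375), (138.7038116455078, 195.17849731445312), 87.97747039794922)
lilac bar 191 [ 0.4831 -0.3128] 0.0378 ((483.18896484375, -313.0842590332031), (84.03575134277344, 10.840261459350586), 85.33649444580078) tab 88 [nan nan nan] ang nan nan rim ((482.98858642578125, -313.63031005859375), (138.79718017578125, 194.90818786621094), 84.97633361816406)
[[-0.     0.955  0.296]
 [ 0.002  0.296 -0.955]
 [-1.     0.    -0.002]]
```

View pics/crop.png

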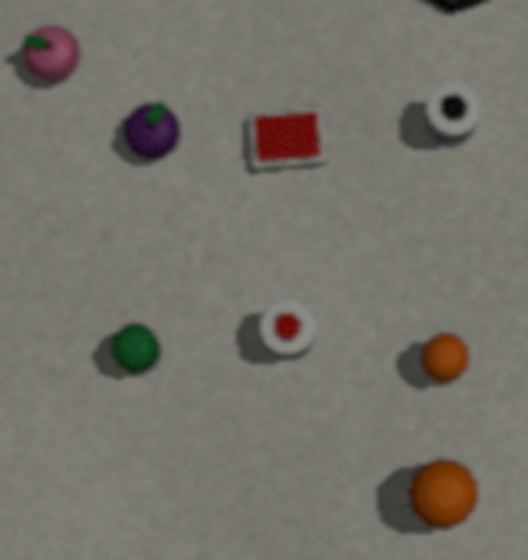

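Crop confirms it: small orange (445,357), with the bigger look-alike below it at (445,493). Purple apple (152,131), with the pink one at (50,54). Eyes jar with black disc (452,110). Next is a helper that works out the moves.

```bash
cat > go.py <<'E'
# go.py x y z(m) yaw(deg) rows : rows for a straight move, in tool axes
from h import *
def T(yaw):
    c,s=np.cos(np.radians(yaw)),np.sin(np.radians(yaw)); return R.from_matrix(np.array([[0,-s,c],[0,c,s],[-1,0,0]]))
def state():
    o=robot.get_obs(); r=R.from_quat(o["tool_rot"]); m=r.as_matrix()
    print("t %.2f"%o["time"],"pos",np.round(o["position"],4),"yaw %.1f"%np.degrees(np.arctan2(m[1,2],m[0,2])),"w %.4f"%o["grip_width"],"F",np.round(o["ft_force"],1),"q1,6",np.degrees(o["q"][[0,5]]).round(0)); return o,r
def rows(x,y,z,yaw,n):
    o,r=state(); p=np.array(o["position"]); t=T(yaw); dv=(r.inv()*t).as_rotvec(); st=(np.array([x,y,z])-p)/n
    print("turn",dv.round(3),"shift tool-now cm",(r.inv().apply(st*n)*100).round(2))
    for k in range(n):
        rk=r*R.from_rotvec(dv*k/n); print((rk.inv().apply(st)*100).round(2).tolist(),(dv/n).round(3).tolist())
if __name__=="__main__": rows(*map(float,sys.argv[1:5]),int(sys.argv[5]))
E
python3 go.py 0.45 -0.35 0.2 -92.2 7
```

```text
t 0.10 pos [ 0.1851 -0.5962  0.2217] yaw -72.8 w 0.0874 F [0.3 0.6 0.2] q1,6 [-83. -10.]
turn [ 0.339 -0.002 -0.   ] shift tool-now cm [  2.21  32.59 -15.67]
[0.32, 4.66, -2.24] [0.048, -0.0, -0.0]
[0.31, 4.54, -2.46] [0.048, -0.0, -0.0]
[0.31, 4.42, -2.68] [0.048, -0.0, -0.0]
[0.31, 4.28, -2.89] [0.048, -0.0, -0.0]
[0.31, 4.14, -3.09] [0.048, -0.0, -0.0]
[0.31, 3.98, -3.29] [0.048, -0.0, -0.0]
[0.31, 3.82, -3.48] [0.048, -0.0, -0.0]
```

>>> arm_command --pt "0.3 4.7 -2.2 0.05 0 0 6.5" --pt "0.3 4.5 -2.5 0.05 0 0 6.5" --pt "0.3 4.4 -2.7 0.05 0 0 6.5" --pt "0.3 4.3 -2.9 0.05 0 0 6.5" --pt "0.3 4.1 -3.1 0.05 0 0 6.5" --pt "0.3 4.0 -3.3 0.05 0 0 6.5" --pt "0.3 3.8 -3.5 0.05 0 0 6.5" --pt "0 0 -6 0 0 0 6.5" --pt "0 0 -6 0 0 0 6.5" --pt "0 0 -6 0 0 0 6.5" --pt "0 0 -6 0 0 0 6.5" --pt "0 0 -6 0 0 0 6.5"

```text
time: 1.6
position: [0.4802, -0.0413, 0.1964]
tool_rot: [0.518, 0.483, -0.517, 0.481]
ft_force: [0.7, -0.1, 0.7]
grip_width: 0.065
```

```bash
python3 go.py 0.4537 0.0993 0.1 -92.2 4
```

```text
t 1.60 pos [ 0.4802 -0.0413  0.1964] yaw -94.1 w 0.0650 F [ 0.7 -0.1  0.7] q1,6 [-18.  76.]
turn [-0.033 -0.003  0.001] shift tool-now cm [  9.69  -3.64 -13.8 ]
[2.42, -0.91, -3.45] [-0.008, -0.001, 0.0]
[2.42, -0.88, -3.46] [-0.008, -0.001, 0.0]
[2.42, -0.85, -3.47] [-0.008, -0.001, 0.0]
[2.41, -0.82, -3.48] [-0.008, -0.001, 0.0]
```

>>> arm_command --pt "2.4 -0.9 -3.4 -0.01 0 0 6.5" --pt "2.4 -0.9 -3.4 -0.01 0 0 6.5" --pt "2.4 -0.9 -3.4 -0.01 0 0 6.5" --pt "2.2 -0.8 -3.0 0 0 0 6.5" --pt "0 0 0 0 0 0 6.5"

```text
time: 2.22
position: [0.4508, 0.1007, 0.1002]
tool_rot: [0.509, 0.492, -0.507, 0.491]
ft_force: [-0.6, -0.1, 0.1]
grip_width: 0.0656
```

```bash
python3 go.py 0.4537 0.0993 0.006 -92.2 3
```

```text
t 2.23 pos [0.4508 0.1007 0.1002] yaw -91.9 w 0.0656 F [-0.6 -0.1  0.1] q1,6 [-1. 90.]
turn [ 0.005 -0.003 -0.   ] shift tool-now cm [9.42 0.29 0.16]
[3.14, 0.1, 0.05] [0.002, -0.001, -0.0]
[3.14, 0.1, 0.05] [0.002, -0.001, -0.0]
[3.14, 0.1, 0.05] [0.002, -0.001, -0.0]
```

>>> arm_command --pt "3.5 0.1 0.05 0 0 0 6.5" --pt "3.5 0.1 0.05 0 0 0 6.5" --pt "2.2 0.1 0.05 0 0 0 6.5" --pt "0.2 0 0 0 0 0 6.5" --pt "0 0 0 0 0 0 2.5" --pt "0 0 0 0 0 0 2.5" --pt "0 0 0 0 0 0 2.5" --pt "0 0 0 0 0 0 2.5" --grip_force 15

```text
time: 3.22
position: [0.4626, 0.0958, 0.0092]
tool_rot: [0.513, 0.488, -0.504, 0.495]
ft_force: [-0.3, 0.4, -0.2]
grip_width: 0.0327
```

```bash
python3 go.py 0.4537 0.0993 0.006 -92.2 1; python3 - <<'E'
from h import *
print(R.from_quat(robot.get_obs()["tool_rot"]).as_matrix().round(3))
p,d,i=cam("side"); cv2.imwrite("pics/s1.png",cv2.resize(p[180:340,210:390],None,fx=3.5,fy=3.5,interpolation=cv2.INTER_CUBIC))
E
```

```text
t 3.23 pos [0.4626 0.0958 0.0092] yaw -92.0 w 0.0327 F [-0.3  0.4 -0.2] q1,6 [-2. 90.]
turn [ 0.004 -0.002 -0.016] shift tool-now cm [ 0.3  -0.91 -0.32]
[0.3, -0.91, -0.32] [0.004, -0.002, -0.016]
[[ 0.016  0.999 -0.035]
 [ 0.001 -0.035 -0.999]
 [-1.     0.016 -0.002]]
```

View pics/s1.png

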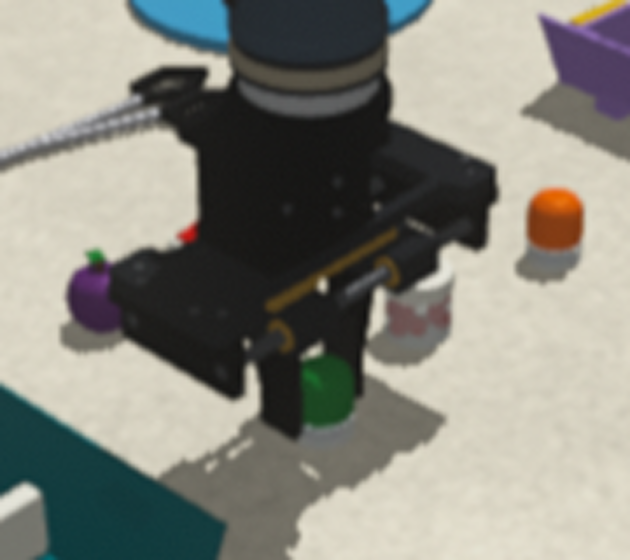

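The punch is about 9 mm off-centre in the pads because the arm drifted. I'll open, correct and regrasp.

>>> arm_command --pt "0 0 0 0 0 0 5" --pt "0 0 0 0 0 0 5" --pt "0.2 -0.5 0 0 0 -0.015 5" --pt "0.1 -0.4 0 0 0 0 5" --pt "0 0 0 0 0 0 5" --pt "0 0 0 0 0 0 5"

```text
time: 4.03
position: [0.4525, 0.0963, 0.0058]
tool_rot: [0.509, 0.492, -0.508, 0.491]
ft_force: [-0.1, -0.9, -0.1]
grip_width: 0.0502
```

```bash
python3 go.py 0.4537 0.0993 0.006 -92.2 1
```

```text
t 4.03 pos [0.4525 0.0963 0.0058] yaw -92.0 w 0.0502 F [-0.1 -0.9 -0.1] q1,6 [-2. 90.]
turn [ 0.004 -0.002  0.   ] shift tool-now cm [-0.02  0.11 -0.3 ]
[-0.02, 0.11, -0.3] [0.004, -0.002, 0.0]
```

>>> arm_command --pt "0 0 0 0 0 0 2.5" --pt "0 0 0 0 0 0 2.5" --pt "0 0 0 0 0 0 2.5" --pt "-3 0 0 0 0 0 2.5" --pt "-4 0 0 0 0 0 2.5" --pt "-4 0 0 0 0 0 2.5" --pt "0 0 0 0 0 0 2.5" --grip_force 20

```text
time: 4.9
position: [0.4525, 0.096, 0.118]
tool_rot: [-0.508, -0.492, 0.509, -0.49]
ft_force: [-0.2, 0.3, -0.6]
grip_width: 0.0317
```

```bash
python3 go.py 0.4435 0.2926 0.12 -92.2 4
```

```text
t 4.90 pos [0.4525 0.096  0.118 ] yaw -92.0 w 0.0317 F [-0.2  0.3 -0.6] q1,6 [-2. 90.]
turn [ 0.004 -0.002  0.002] shift tool-now cm [ -0.16  -1.58 -19.62]
[-0.04, -0.39, -4.91] [0.001, -0.0, 0.001]
[-0.04, -0.4, -4.9] [0.001, -0.0, 0.001]
[-0.05, -0.4, -4.9] [0.001, -0.0, 0.001]
[-0.05, -0.41, -4.9] [0.001, -0.0, 0.001]
```

>>> arm_command --pt "0 -0.4 -4.9 0 0 0 2.5" --pt "0 -0.4 -4.9 0 0 0 2.5" --pt "0 -0.4 -4.9 0 0 0 2.5" --pt "0 -0.4 -4.5 0 0 0 2.5" --pt "0 0 0 0 0 0 2.5" --pt "0 0 0 0 0 0 2.5"

```text
time: 5.65
position: [0.4412, 0.2916, 0.1128]
tool_rot: [-0.507, -0.492, 0.512, -0.488]
ft_force: [-0.3, 0.1, -0.5]
grip_width: 0.0313
```

```bash
python3 go.py 0.4435 0.2926 0.05 -92.2 2
```

```text
t 5.65 pos [0.4412 0.2916 0.1128] yaw -92.2 w 0.0313 F [-0.3  0.1 -0.5] q1,6 [ 21. 113.]
turn [0.    0.002 0.009] shift tool-now cm [ 6.28  0.29 -0.12]
[3.14, 0.14, -0.06] [0.0, 0.001, 0.005]
[3.14, 0.13, -0.06] [0.0, 0.001, 0.005]
```

>>> arm_command --pt "3 0.1 -0.1 0 0 0.009 2.5" --pt "3 0.1 0 0 0 0 2.5" --pt "2 0 0 0 0 0 2.5" --pt "0 0 0 0 0 0 2.5" --pt "0 0 0 0 0 0 2.5"

```text
time: 6.28
position: [0.4432, 0.2861, 0.0298]
tool_rot: [-0.51, -0.488, 0.513, -0.488]
ft_force: [-0.3, -0.6, 0.4]
grip_width: 0.0312
```

```bash
python3 go.py 0.4435 0.2926 0.0105 -92.2 1
```

```text
t 6.28 pos [0.4432 0.2861 0.0298] yaw -92.7 w 0.0312 F [-0.3 -0.6  0.4] q1,6 [ 21. 114.]
turn [-0.008  0.004  0.003] shift tool-now cm [ 1.93  0.01 -0.66]
[1.93, 0.01, -0.66] [-0.008, 0.004, 0.003]
```

>>> arm_command --pt "0.5 0 -0.6 0 0 0 2.5" --pt "0.6 0 0 0 0 0 2.5" --pt "0.5 0 0 0 0 0 2.5" --pt "0 0 0 0 0 0 2.5"

```text
time: 6.78
position: [0.4448, 0.2927, 0.0147]
tool_rot: [-0.511, -0.487, 0.512, -0.489]
ft_force: [-0.1, -0.0, -0.2]
grip_width: 0.0316
```

```bash
python3 go.py 0.4435 0.2926 0.0105 -92.2 1
```

```text
t 6.78 pos [0.4448 0.2927 0.0147] yaw -92.7 w 0.0316 F [-0.1 -0.  -0.2] q1,6 [ 21. 114.]
turn [-0.008  0.002 -0.001] shift tool-now cm [ 0.42 -0.13  0.01]
[0.42, -0.13, 0.01] [-0.008, 0.002, -0.001]
```

Now lower the last 4 mm, release to 4.8 cm and lift.

>>> arm_command --pt "0.4 0 0 0 0 0 2.5" --pt "0 0 0 0 0 0 2.5" --pt "0 0 0 0 0 0 4.8" --pt "0 0 0 0 0 0 4.8" --pt "0 0 0 0 0 0 4.8" --pt "-3 0 0 0 0 0 4.8" --pt "-4 0 0 0 0 0 4.8" --pt "-4 0 0 0 0 0 6" --pt "0 0 0 0 0 0 6"

```text
time: 7.9
position: [0.4449, 0.293, 0.1234]
tool_rot: [-0.511, -0.488, 0.512, -0.489]
ft_force: [-1.1, -0.7, 0.0]
grip_width: 0.0575
```

```bash
python3 go.py 0.63 -0.102 0.12 -92.2 8
```

```text
t 7.90 pos [0.4449 0.293  0.1234] yaw -92.7 w 0.0575 F [-1.1 -0.7  0. ] q1,6 [ 21. 114.]
turn [-0.008  0.003 -0.   ] shift tool-now cm [ 0.44 20.33 38.59]
[0.06, 2.54, 4.82] [-0.001, 0.0, -0.0]
[0.05, 2.54, 4.83] [-0.001, 0.0, -0.0]
[0.05, 2.53, 4.83] [-0.001, 0.0, -0.0]
[0.05, 2.53, 4.83] [-0.001, 0.0, -0.0]
[0.05, 2.52, 4.83] [-0.001, 0.0, -0.0]
[0.05, 2.52, 4.84] [-0.001, 0.0, -0.0]
[0.05, 2.51, 4.84] [-0.001, 0.0, -0.0]
[0.04, 2.51, 4.84] [-0.001, 0.0, -0.0]
```

>>> arm_command --pt "0 2.5 4.8 -0.008 0 0 6.5" --pt "0 2.5 4.8 0 0 0 6.5" --pt "0 2.5 4.8 0 0 0 6.5" --pt "0 2.5 4.8 0 0 0 6.5" --pt "0 2.5 4.8 0 0 0 6.5" --pt "0 2.5 4.8 0 0 0 6.5" --pt "0 2.5 4.8 0 0 0 6.5" --pt "0 2.2 4.4 0 0 0 6.5" --pt "0 0 0 0 0 0 6.5" --pt "0 0 0 0 0 0 6.5"

```text
time: 9.15
position: [0.6265, -0.1049, 0.1121]
tool_rot: [-0.505, -0.495, 0.512, -0.487]
ft_force: [-0.1, -0.4, 0.2]
grip_width: 0.0651
```

```bash
python3 go.py 0.63 -0.102 0.012 -92.2 3
```

```text
t 9.15 pos [ 0.6265 -0.1049  0.1121] yaw -92.1 w 0.0651 F [-0.1 -0.4  0.2] q1,6 [-19.  73.]
turn [ 0.002 -0.001  0.015] shift tool-now cm [10.01  0.5  -0.29]
[3.34, 0.17, -0.1] [0.001, -0.0, 0.005]
[3.34, 0.15, -0.1] [0.001, -0.0, 0.005]
[3.34, 0.13, -0.1] [0.001, -0.0, 0.005]
```

>>> arm_command --pt "2 0.3 -0.3 0 0 0.015 6.5" --pt "2 0.1 0 0 0 0 6.5" --pt "2 0 0 0 0 0 6.5" --pt "1 0 0 0 0 0 6.5" --pt "0 0 0 0 0 0 6.5"

```text
time: 9.78
position: [0.6257, -0.0938, 0.0385]
tool_rot: [-0.506, -0.496, 0.508, -0.49]
ft_force: [-1.3, 0.3, 0.0]
grip_width: 0.0649
```

```bash
python3 go.py 0.63 -0.102 0.012 -92.2 3
```

```text
t 9.78 pos [ 0.6257 -0.0938  0.0385] yaw -91.6 w 0.0649 F [-1.3  0.3  0. ] q1,6 [-19.  73.]
turn [ 0.01  -0.004  0.007] shift tool-now cm [2.64 0.47 0.82]
[0.88, 0.16, 0.27] [0.003, -0.001, 0.002]
[0.88, 0.16, 0.27] [0.003, -0.001, 0.002]
[0.88, 0.15, 0.27] [0.003, -0.001, 0.002]
```

>>> arm_command --pt "0 0.4 0.8 0.01 0 0.007 6.5" --pt "1 0 0 0 0 0 6.5" --pt "1 0 0 0 0 0 6.5" --pt "0.4 0 0 0 0 0 6.5" --pt "0 0 0 0 0 0 6.5"

```text
time: 10.4
position: [0.6309, -0.1026, 0.0146]
tool_rot: [0.511, 0.49, -0.508, 0.49]
ft_force: [-0.9, -0.1, 0.5]
grip_width: 0.0651
```

```bash
python3 go.py 0.63 -0.102 0.012 -92.2 1
```

```text
t 10.40 pos [ 0.6309 -0.1026  0.0146] yaw -92.2 w 0.0651 F [-0.9 -0.1  0.5] q1,6 [-19.  73.]
turn [-0.001 -0.003 -0.004] shift tool-now cm [ 0.26 -0.1  -0.06]
[0.26, -0.1, -0.06] [-0.001, -0.003, -0.004]
```

>>> arm_command --pt "0.2 -0.1 0 0 0 0 6.5" --pt "0 0 0 0 0 0 3" --pt "0 0 0 0 0 0 3" --pt "0 0 0 0 0 0 3" --pt "0 0 0 0 0 0 3" --pt "-3 0 0 0 0 0 3" --pt "-4 0 0 0 0 0 3" --pt "-4 0 0 0 0 0 3" --pt "0 0 0 0 0 0 3" --grip_force 20

```text
time: 11.52
position: [0.6291, -0.1027, 0.1248]
tool_rot: [0.511, 0.49, -0.508, 0.49]
ft_force: [0.9, 0.9, -0.7]
grip_width: 0.0356
```

```bash
python3 go.py 0.5434 0.2888 0.125 -92.2 8
```

```text
t 11.53 pos [ 0.6291 -0.1027  0.1248] yaw -92.2 w 0.0356 F [ 0.9  0.9 -0.7] q1,6 [-19.  73.]
turn [-0.001 -0.003 -0.002] shift tool-now cm [  0.1  -10.09 -38.78]
[0.01, -1.26, -4.85] [-0.0, -0.0, -0.0]
[0.01, -1.26, -4.85] [-0.0, -0.0, -0.0]
[0.01, -1.26, -4.85] [-0.0, -0.0, -0.0]
[0.01, -1.26, -4.85] [-0.0, -0.0, -0.0]
[0.0, -1.26, -4.85] [-0.0, -0.0, -0.0]
[0.0, -1.26, -4.85] [-0.0, -0.0, -0.0]
[0.0, -1.26, -4.85] [-0.0, -0.0, -0.0]
[-0.0, -1.26, -4.85] [-0.0, -0.0, -0.0]
```

>>> arm_command --pt "0 -1.3 -4.9 0 0 0 3" --pt "0 -1.3 -4.9 0 0 0 3" --pt "0 -1.3 -4.9 0 0 0 3" --pt "0 -1.3 -4.9 0 0 0 3" --pt "0 -1.3 -4.9 0 0 0 3" --pt "0 -1.3 -4.9 0 0 0 3" --pt "0 -1.2 -4.8 0 0 0 3" --pt "0 -1 -4 0 0 0 3" --pt "0 0 0 0 0 0 3" --pt "0 0 0 0 0 0 3"

```text
time: 12.78
position: [0.5353, 0.292, 0.114]
tool_rot: [-0.506, -0.493, 0.514, -0.486]
ft_force: [0.5, -0.7, -1.5]
grip_width: 0.0361
```

```bash
python3 go.py 0.5434 0.2888 0.055 -92.2 2
```

```text
t 12.78 pos [0.5353 0.292  0.114 ] yaw -92.4 w 0.0361 F [ 0.5 -0.7 -1.5] q1,6 [ 18. 110.]
turn [-0.004  0.001  0.015] shift tool-now cm [5.89 0.91 0.28]
[2.94, 0.45, 0.14] [-0.002, 0.001, 0.008]
[2.95, 0.43, 0.14] [-0.002, 0.001, 0.008]
```

>>> arm_command --pt "1.5 0.5 0.2 0 0 0.015 3" --pt "2 0.4 0.1 0 0 0 3" --pt "1.5 0 0 0 0 0 3" --pt "0 0 0 0 0 0 3" --pt "0 0 0 0 0 0 3"

```text
time: 13.4
position: [0.5447, 0.2839, 0.0598]
tool_rot: [-0.51, -0.488, 0.513, -0.488]
ft_force: [-0.4, 0.4, -1.2]
grip_width: 0.0362
```

```bash
python3 go.py 0.5434 0.2888 0.019 -92.2 2
```

```text
t 13.40 pos [0.5447 0.2839 0.0598] yaw -92.7 w 0.0362 F [-0.4  0.4 -1.2] q1,6 [ 17. 110.]
turn [-0.009  0.003  0.004] shift tool-now cm [ 4.08 -0.14 -0.49]
[2.04, -0.07, -0.25] [-0.005, 0.001, 0.002]
[2.04, -0.07, -0.24] [-0.005, 0.001, 0.002]
```

>>> arm_command --pt "0.8 -0.1 -0.5 -0.008 0 0.004 3" --pt "1.2 0 0 0 0 0 3" --pt "1.2 0 0 0 0 0 3" --pt "0 0 0 0 0 0 3" --pt "0 0 0 0 0 0 3"

```text
time: 14.02
position: [0.5443, 0.2899, 0.0263]
tool_rot: [-0.51, -0.489, 0.51, -0.491]
ft_force: [-0.1, 0.1, -0.3]
grip_width: 0.0363
```

```bash
python3 go.py 0.5434 0.2888 0.018 -92.2 1
```

```text
t 14.03 pos [0.5443 0.2899 0.0263] yaw -92.2 w 0.0363 F [-0.1  0.1 -0.3] q1,6 [ 18. 110.]
turn [-0.     0.002 -0.002] shift tool-now cm [ 0.83 -0.09  0.11]
[0.83, -0.09, 0.11] [-0.0, 0.002, -0.002]
```

>>> arm_command --pt "0.5 0 0 0 0 0 3" --pt "0.4 0 0 0 0 0 3" --pt "0 0 0 0 0 0 3"

```text
time: 14.4
position: [0.5448, 0.2899, 0.0173]
tool_rot: [0.51, 0.489, -0.509, 0.492]
ft_force: [-0.8, 0.0, -0.5]
grip_width: 0.0362
```

>>> arm_command --pt "0 0 0 0 0 0 5" --pt "0 0 0 0 0 0 5" --pt "0 0 0 0 0 0 5" --pt "-3 0 0 0 0 0 5" --pt "-4 0 0 0 0 0 5" --pt "-4 0 0 0 0 0 6" --pt "0 -1 6 0 0 0 6" --pt "0 -1 6 0 0 0 6" --pt "0 -1 6 0 0 0 6" --pt "0 -1 6 0 0 0 6" --pt "0 -1 6 0 0 0 6" --pt "0 0 0 0 0 0 6"

```text
time: 15.9
position: [0.4866, -0.0154, 0.1338]
tool_rot: [0.512, 0.486, -0.505, 0.496]
ft_force: [0.3, 0.0, -0.4]
grip_width: 0.0602
```

```bash
python3 - <<'E'
from h import *
p,d,i=cam("top"); np.savez("top1.npz",p=p,d=d)
a=p[180:320,130:250]; 
cv2.imwrite("pics/t1.png",cv2.resize(a,None,fx=4,fy=4,interpolation=cv2.INTER_CUBIC))
W=cloud(d,i)
u0,u1,v0,v1=140,232,190,305
c=p[v0:v1,u0:u1].astype(int);w=W[v0:v1,u0:u1]
rim=w[(w[...,2]>.05)&(w[...,2]<.065)]; print(cv2.minAreaRect(rim[:,:2].astype(np.float32)*1000))
sat=c.max(-1)-c.min(-1); b=w[(sat<45)&(c.min(-1)>110)&(w[...,2]>.028)]
for k,s in(("near",w[...,0]<.48),("far",w[...,0]>.51)):
    m=s&(abs(w[...,0]-.4934)<.085)&(abs(w[...,1]-.2907)<.035)&(w[...,2]>.03)&(w[...,2]<.07); print(k,m.sum(),w[m].mean(0).round(4),w[m][:,2].max())
E
python3 go.py 0.483 -0.3132 0.15 175.2 10
```

```text
((526.2093505859375, 289.59716796875), (139.0749053955078, 129.67283630371094), 87.87237548828125)
t 15.95 pos [ 0.4867 -0.0136  0.1338] yaw -91.9 w 0.0596 F [-0.7 -0.2  0.4] q1,6 [-15.  77.]
turn [ 1.621 -0.012 -0.014] shift tool-now cm [-1.57  0.65 29.95]
[-0.16, 0.07, 3.0] [0.162, -0.001, -0.001]
[-0.15, 0.55, 2.95] [0.162, -0.001, -0.001]
[-0.15, 1.02, 2.82] [0.162, -0.001, -0.001]
[-0.15, 1.46, 2.62] [0.162, -0.001, -0.001]
[-0.15, 1.86, 2.35] [0.162, -0.001, -0.001]
[-0.15, 2.22, 2.02] [0.162, -0.001, -0.001]
[-0.15, 2.51, 1.63] [0.162, -0.001, -0.001]
[-0.15, 2.74, 1.21] [0.162, -0.001, -0.001]
[-0.15, 2.9, 0.75] [0.162, -0.001, -0.001]
[-0.16, 2.98, 0.27] [0.162, -0.001, -0.001]<stdin>:11: RuntimeWarning: Mean of empty slice.
  ret = um.true_divide(
Traceback (most recent call last):
ValueError: zero-size array to reduction operation maximum which has no identity
```

View pics/t1.png

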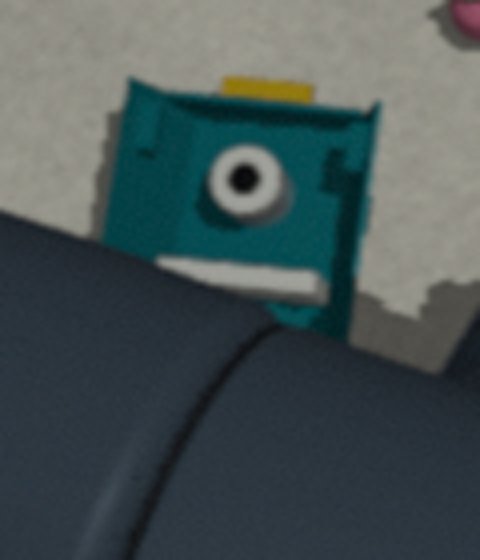

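Eyes jar stands upright in the far compartment at (245,180). The arm hides the near compartment, so I'll check that later. Going to the lilac bin.

>>> arm_command --pt "-0.2 0 3 0.162 0 0 5" --pt "-0.2 0.5 3 0.162 0 0 5" --pt "-0.2 1 2.8 0.162 0 0 5" --pt "-0.2 1.5 2.6 0.162 0 0 5" --pt "-0.1 1.9 2.4 0.162 0 0 5" --pt "-0.1 2.2 2 0.162 0 0 5" --pt "-0.1 2.5 1.6 0.162 0 0 5" --pt "-0.1 2.7 1.2 0.162 0 0 5" --pt "-0.1 2.9 0.8 0.162 0 0 5" --pt "-0.1 2.9 0.3 0.15 0 0 5" --pt "0 0 0 0 0 0 5" --pt "0 0 0 0 0 0 5"

```text
time: 17.45
position: [0.4871, -0.3011, 0.1488]
tool_rot: [0.713, -0.032, -0.699, -0.034]
ft_force: [-0.4, 0.8, -1.5]
grip_width: 0.0507
```

```bash
python3 go.py 0.483 -0.3132 0.07 175.2 2;  python3 - <<'E'
from h import *
p,d,i=cam("top"); np.savez("top2.npz",p=p,d=d); cv2.imwrite("pics/t2.png",p)
W=cloud(d,i)
u0,u1,v0,v1=140,232,190,305
w=W[v0:v1,u0:u1]
rim=w[(w[...,2]>.05)&(w[...,2]<.065)]; print(cv2.minAreaRect(rim[:,:2].astype(np.float32)*1000))
E
```

```text
t 17.45 pos [ 0.4871 -0.3011  0.1488] yaw 174.6 w 0.0507 F [-0.4  0.8 -1.5] q1,6 [-43. 141.]
turn [-0.01  -0.02   0.004] shift tool-now cm [7.87 1.28 0.45]
[3.93, 0.64, 0.22] [-0.005, -0.01, 0.002]
[3.94, 0.63, 0.19] [-0.005, -0.01, 0.002]
((493.3378601074219, 290.87481689453125), (139.11865234375, 195.5087127685547), 88.20834350585938)
```

View pics/t2.png

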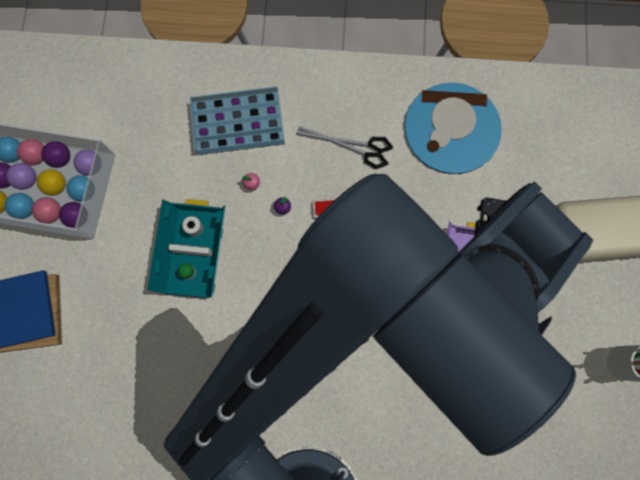

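Both items stand upright in the teal bin: green at (185,271), jar at (191,224). The bin hasn't moved. Lowering to the lilac bar.

>>> arm_command --pt "2 0.7 0.3 -0.01 -0.02 0 5" --pt "2 0.5 0.1 0 0 0 5" --pt "2 0 0 0 0 0 5" --pt "1.5 0 0 0 0 0 5" --pt "0 0 0 0 0 0 5" --pt "0 0 0 0 0 0 5"

```text
time: 18.25
position: [0.4819, -0.3084, 0.0673]
tool_rot: [-0.704, 0.023, 0.709, 0.029]
ft_force: [1.0, -0.7, 0.7]
grip_width: 0.0499
```

```bash
python3 go.py 0.483 -0.3132 0.045 175.2 1
```

```text
t 18.25 pos [ 0.4819 -0.3084  0.0673] yaw 175.8 w 0.0499 F [ 1.  -0.7  0.7] q1,6 [-44. 140.]
turn [0.01  0.007 0.007] shift tool-now cm [ 2.22  0.49 -0.16]
[2.22, 0.49, -0.16] [0.01, 0.007, 0.007]
```

>>> arm_command --pt "0.5 0.5 -0.1 0.01 0.007 0.007 5" --pt "1 0 0 0 0 0 5" --pt "0.7 0 0 0 0 0 5" --pt "0 0 0 0 0 0 5" --pt "0 0 0 0 0 0 5"

```text
time: 18.88
position: [0.4833, -0.3147, 0.0452]
tool_rot: [0.708, -0.03, -0.705, -0.029]
ft_force: [-0.7, 0.4, 0.0]
grip_width: 0.0502
```

```bash
python3 go.py 0.483 -0.3132 0.012 175.2 1
```

```text
t 18.88 pos [ 0.4833 -0.3147  0.0452] yaw 175.2 w 0.0502 F [-0.7  0.4  0. ] q1,6 [-44. 141.]
turn [-0.    -0.003 -0.002] shift tool-now cm [ 3.32 -0.15  0.05]
[3.32, -0.15, 0.05] [-0.0, -0.003, -0.002]
```

>>> arm_command --pt "1 -0.1 0 0 0 0 5" --pt "1 0 0 0 0 0 5" --pt "1 0 0 0 0 0 5" --pt "0.3 0 0 0 0 0 5" --pt "0 0 0 0 0 0 5" --pt "0 0 0 0 0 0 5"

```text
time: 19.62
position: [0.4835, -0.3136, 0.0096]
tool_rot: [0.707, -0.03, -0.706, -0.029]
ft_force: [-0.6, -0.5, 0.2]
grip_width: 0.05
```

```bash
python3 go.py 0.483 -0.3132 0.012 175.2 1
```

```text
t 19.62 pos [ 0.4835 -0.3136  0.0096] yaw 175.2 w 0.0500 F [-0.6 -0.5  0.2] q1,6 [-44. 141.]
turn [ 0.    -0.003 -0.002] shift tool-now cm [-0.24 -0.03  0.05]
[-0.24, -0.03, 0.05] [0.0, -0.003, -0.002]
```

>>> arm_command --pt "-0.1 0 0 0 0 0 0.6" --pt "0 0 0 0 0 0 0.6" --pt "0 0 0 0 0 0 0.6" --pt "0 0 0 0 0 0 0.6" --pt "0 0 0 0 0 0 0.6" --pt "-1 0 0 0 0 0 0.6" --pt "-3 0 0 0 0 0 0.6" --pt "-4 0 0 0 0 0 0.6" --pt "-4 0 0 0 0 0 0.6" --pt "-3 0 0 0 0 0 0.6" --pt "0 0 0 0 0 0 0.6" --grip_force 45

```text
time: 21.0
position: [0.4821, -0.3122, 0.1662]
tool_rot: [0.707, -0.03, -0.706, -0.029]
ft_force: [-0.3, 0.4, -1.9]
grip_width: 0.0121
```

```bash
python3 go.py 0.55 0 0.165 86 11; python3 - <<'E'
from h import *
p,d,i=cam("side"); cv2.imwrite("pics/s2.png",p)
E
```

```text
t 21.00 pos [ 0.4821 -0.3122  0.1662] yaw 175.2 w 0.0121 F [-0.3  0.4 -1.9] q1,6 [-44. 141.]
turn [ 1.557e+00 -1.000e-03  0.000e+00] shift tool-now cm [  0.11 -31.68  -4.16]
[0.01, -2.88, -0.38] [0.142, -0.0, 0.0]
[0.01, -2.9, 0.03] [0.142, -0.0, 0.0]
[0.01, -2.87, 0.44] [0.142, -0.0, 0.0]
[0.01, -2.78, 0.84] [0.142, -0.0, 0.0]
[0.01, -2.63, 1.23] [0.142, -0.0, 0.0]
[0.01, -2.43, 1.59] [0.142, -0.0, 0.0]
[0.01, -2.19, 1.91] [0.142, -0.0, 0.0]
[0.01, -1.89, 2.2] [0.142, -0.0, 0.0]
[0.01, -1.57, 2.45] [0.142, -0.0, 0.0]
[0.01, -1.2, 2.64] [0.142, -0.0, 0.0]
[0.01, -0.82, 2.79] [0.142, -0.0, 0.0]
```

```bash
python3 go.py 0.55 0 0.165 266.5 11
```

```text
t 21.05 pos [ 0.4811 -0.3114  0.1647] yaw 175.2 w 0.0115 F [ 0.4  0.4 -2.4] q1,6 [-44. 141.]
turn [-1.594 -0.     0.003] shift tool-now cm [ 2.00e-02 -3.16e+01 -4.26e+00]
[0.0, -2.87, -0.39] [-0.145, -0.0, 0.0]
[0.0, -2.79, -0.8] [-0.145, -0.0, 0.0]
[0.0, -2.64, -1.19] [-0.145, -0.0, 0.0]
[-0.0, -2.44, -1.56] [-0.145, -0.0, 0.0]
[-0.0, -2.19, -1.9] [-0.145, -0.0, 0.0]
[-0.0, -1.9, -2.19] [-0.145, -0.0, 0.0]
[-0.0, -1.56, -2.44] [-0.145, -0.0, 0.0]
[-0.0, -1.19, -2.64] [-0.145, -0.0, 0.0]
[-0.0, -0.8, -2.79] [-0.145, -0.0, 0.0]
[-0.0, -0.38, -2.87] [-0.145, -0.0, 0.0]
[-0.0, 0.03, -2.9] [-0.145, -0.0, 0.0]
```

>>> arm_command --pt "0 -2.9 -0.4 -0.145 0 0 0.6" --pt "0 -2.8 -0.8 -0.145 0 0 0.6" --pt "0 -2.6 -1.2 -0.145 0 0 0.6" --pt "0 -2.4 -1.6 -0.145 0 0 0.6" --pt "0 -2.2 -1.9 -0.145 0 0 0.6" --pt "0 -1.9 -2.2 -0.145 0 0 0.6" --pt "0 -1.6 -2.4 -0.145 0 0 0.6" --pt "0 -1.2 -2.6 -0.145 0 0 0.6" --pt "0 -0.8 -2.8 -0.145 0 0 0.6" --pt "0 -0.4 -2.9 -0.145 0 0 0.6" --pt "0 0 -2.9 -0.145 0 0 0.6" --pt "0 0 0 0 0 0 0.6"

```text
time: 22.55
position: [0.5281, 0.0171, 0.1433]
tool_rot: [0.496, 0.514, -0.508, 0.481]
ft_force: [-0.3, 0.3, -1.9]
grip_width: 0.0121
```

```bash
python3 go.py 0.4934 0.2907 0.165 357.9 11
```

```text
t 22.55 pos [0.5281 0.0171 0.1433] yaw -90.6 w 0.0121 F [-0.3  0.3 -1.9] q1,6 [-11.  79.]
turn [-1.544 -0.051  0.02 ] shift tool-now cm [ -1.43  -3.82 -27.37]
[-0.13, -0.35, -2.49] [-0.14, -0.005, 0.002]
[-0.14, 0.0, -2.51] [-0.14, -0.005, 0.002]
[-0.15, 0.36, -2.49] [-0.14, -0.005, 0.002]
[-0.16, 0.7, -2.41] [-0.14, -0.005, 0.002]
[-0.17, 1.03, -2.29] [-0.14, -0.005, 0.002]
[-0.18, 1.34, -2.12] [-0.14, -0.005, 0.002]
[-0.19, 1.62, -1.91] [-0.14, -0.005, 0.002]
[-0.19, 1.88, -1.66] [-0.14, -0.005, 0.002]
[-0.2, 2.09, -1.38] [-0.14, -0.005, 0.002]
[-0.2, 2.26, -1.08] [-0.14, -0.005, 0.002]
[-0.2, 2.39, -0.75] [-0.14, -0.005, 0.002]
```

>>> arm_command --pt "-0.5 -0.4 -2.5 -0.14 -0.005 0 0.6" --pt "-0.5 0 -2.5 -0.14 -0.005 0 0.6" --pt "-0.5 0.4 -2.5 -0.14 -0.005 0 0.6" --pt "-0.5 0.7 -2.4 -0.14 -0.005 0 0.6" --pt "-0.3 1 -2.3 -0.14 -0.005 0 0.6" --pt "-0.3 1.3 -2.1 -0.14 -0.005 0 0.6" --pt "-0.3 1.6 -1.9 -0.14 -0.005 0 0.6" --pt "-0.3 1.9 -1.7 -0.14 -0.005 0 0.6" --pt "-0.3 2.1 -1.4 -0.14 -0.005 0 0.6" --pt "-0.3 2.2 -1.1 -0.14 -0.005 0 0.6" --pt "-0.3 2.3 -0.7 -0.14 0 0 0.6" --pt "0 0 0 0 0 0 0.6"

```text
time: 24.05
position: [0.4818, 0.2842, 0.1689]
tool_rot: [-0.003, 0.723, -0.014, 0.691]
ft_force: [0.7, -0.1, -2.0]
grip_width: 0.0114
```

```bash
python3 go.py 0.4934 0.2907 0.15 357.9 1
```

```text
t 24.05 pos [0.4818 0.2842 0.1689] yaw -0.9 w 0.0114 F [ 0.7 -0.1 -2. ] q1,6 [19. 21.]
turn [ 0.021 -0.046  0.026] shift tool-now cm [1.82 0.71 1.24]
[1.82, 0.71, 1.24] [0.021, -0.046, 0.026]
```

>>> arm_command --pt "0.5 0.7 1.2 0.02 -0.045 0.025 0.6" --pt "1 0 0 0 0 0 0.6" --pt "1 0 0 0 0 0 0.6" --pt "1 0 0 0 0 0 0.6" --pt "0 0 0 0 0 0 0.6" --pt "0 0 0 0 0 0 0.6"

```text
time: 24.8
position: [0.492, 0.2854, 0.1272]
tool_rot: [0.014, 0.71, -0.018, 0.704]
ft_force: [0.1, 0.6, -1.5]
grip_width: 0.0116
```

```bash
python3 go.py 0.4934 0.2907 0.12 357.9 1; python3 - <<'E'
from h import *
p,d,i=cam("top"); cv2.imwrite("pics/t3.png",cv2.resize(p[170:330,120:260],None,fx=3.6,fy=3.6,interpolation=cv2.INTER_CUBIC)); np.savez("t3.npz",p=p,d=d)
W=cloud(d,i)[170:330,120:260]; c=p[170:330,120:260].astype(int)
lil=(c[...,0]>c[...,1]+25)&(c[...,2]>c[...,1]+5)
w=W[lil&(W[...,2]>.06)&(W[...,2]<.2)]; print(len(w),np.nanmax(w[:,2]))
r=w[w[:,2]>np.nanpercentile(w[:,2],99)-.006]; print(cv2.minAreaRect(r[:,:2].astype(np.float32)*1000),r[:,2].mean())
o=robot.get_obs();print(o["position"])
E
```

```text
t 24.80 pos [0.492  0.2854 0.1272] yaw -2.6 w 0.0116 F [ 0.1  0.6 -1.5] q1,6 [19. 22.]
turn [-0.009 -0.009  0.007] shift tool-now cm [0.71 0.54 0.12]
[0.71, 0.54, 0.12] [-0.009, -0.009, 0.007]
1633 0.17962052214890223
((487.76025390625, 224.5604248046875), (15.026044845581055, 192.72677612304688), 85.62445831298828) 0.17204371871855942
[0.4919177  0.28540508 0.12722149]
```

View pics/t3.png

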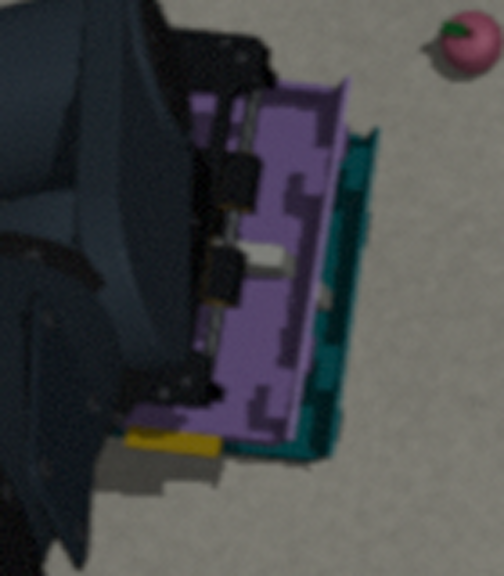

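Lilac bin is held level with its tab toward the robot (172,440), opposite the teal tab, and its edges run parallel to the teal bin's. Lowering and centring.

>>> arm_command --pt "0.6 0.5 0.2 -0.009 -0.009 0.007 0.6" --pt "1 0 0 0 0 0 0.6" --pt "1.2 0 0 0 0 0 0.6" --pt "1 0 0 0 0 0 0.6" --pt "0 0 0 0 0 0 0.6" --pt "0 0 0 0 0 0 0.6"

```text
time: 25.6
position: [0.4944, 0.291, 0.0866]
tool_rot: [0.013, 0.707, -0.012, 0.707]
ft_force: [0.1, 0.6, -1.8]
grip_width: 0.0118
```

```bash
python3 go.py 0.494 0.2903 0.075 357.9 1
```

```text
t 25.60 pos [0.4944 0.291  0.0866] yaw -2.0 w 0.0118 F [ 0.1  0.6 -1.8] q1,6 [19. 21.]
turn [ 0.001  0.001 -0.001] shift tool-now cm [ 1.16 -0.08 -0.04]
[1.16, -0.08, -0.04] [0.001, 0.001, -0.001]
```

>>> arm_command --pt "0.8 -0.1 0 0 0 0 0.6" --pt "0.8 0 0 0 0 0 0.6" --pt "0.5 0 0 0 0 0 0.6" --pt "0 0 0 0 0 0 0.6" --pt "0 0 0 0 0 0 0.6"

```text
time: 26.22
position: [0.4949, 0.2901, 0.0646]
tool_rot: [0.013, 0.706, -0.012, 0.708]
ft_force: [-0.8, -0.8, -2.5]
grip_width: 0.0119
```

```bash
python3 go.py 0.494 0.2903 0.058 357.9 1; python3 - <<'E'
from h import *
p,d,i=cam("side"); cv2.imwrite("pics/s3.png",cv2.resize(p[220:420,90:310],None,fx=2.9,fy=2.9,interpolation=cv2.INTER_CUBIC))
E
```

```text
t 26.23 pos [0.4949 0.2901 0.0646] yaw -2.0 w 0.0119 F [-0.8 -0.8 -2.5] q1,6 [19. 21.]
turn [ 0.001  0.002 -0.001] shift tool-now cm [ 0.66  0.02 -0.09]
[0.66, 0.02, -0.09] [0.001, 0.002, -0.001]
```

View pics/s3.png

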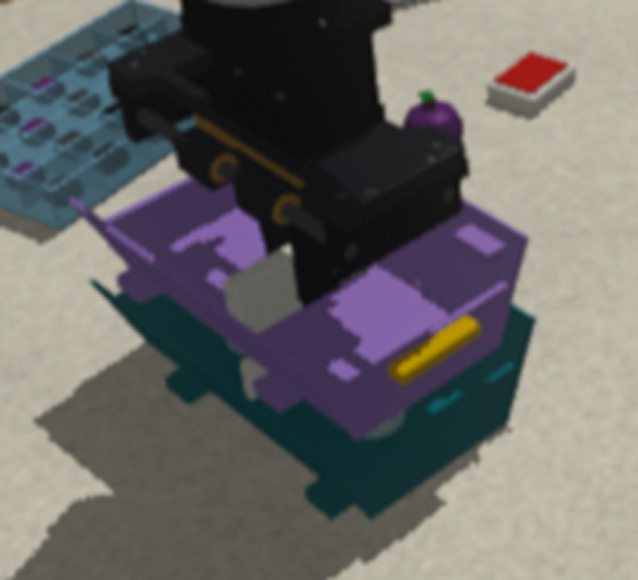

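The side view shows the lilac bin aligned above the teal one, tab at (435,350) facing the robot. Lowering the rest.

>>> arm_command --pt "0.3 0 -0.1 0 0 0 0.6" --pt "0.2 0 0 0 0 0 0.6" --pt "0.1 0 0 0 0 0 0.6" --pt "0.1 0 0 0 0 0 0.6" --pt "0 0 0 0 0 0 0.6"

```text
time: 26.9
position: [0.4942, 0.2903, 0.0599]
tool_rot: [0.013, 0.706, -0.012, 0.708]
ft_force: [0.2, 0.8, -3.0]
grip_width: 0.0117
```

>>> arm_command --pt "0.2 0 0 0 0 0 0.6" --pt "0.1 0 0 0 0 0 0.6" --pt "0 0 0 0 0 0 0.6"

```text
time: 27.28
position: [0.4944, 0.2903, 0.0598]
tool_rot: [0.013, 0.705, -0.012, 0.709]
ft_force: [-0.8, 0.3, -0.2]
grip_width: 0.0116
```

>>> arm_command --pt "0.2 0 0 0 0 0 0.6" --pt "0.2 0 0 0 0 0 0.6" --pt "0.2 0 0 0 0 0 0.6"

```text
time: 27.65
position: [0.4945, 0.2904, 0.0595]
tool_rot: [0.013, 0.705, -0.011, 0.709]
ft_force: [-3.8, -1.2, 16.7]
grip_width: 0.0117
```

Firmly seated: it pushes back with 16.7 N and z has stalled at the height expected. Releasing and looking.

>>> arm_command --pt "-0.1 0 0 0 0 0 0.6" --pt "0 0 0 0 0 0 4.5" --pt "0 0 0 0 0 0 4.5" --pt "0 0 0 0 0 0 4.5" --pt "0 0 0 0 0 0 4.5" --pt "-3 0 0 0 0 0 4.5" --pt "-4 0 0 0 0 0 4.5" --pt "-4 0 0 0 0 0 6.5" --pt "-3 -3 0 0 0 0 6.5" --pt "0 -6 0 0.1 0 0 6.5" --pt "0 -6 0 0.1 0 0 6.5" --pt "0 -6 0 0.1 0 0 6.5"

```text
time: 29.15
position: [0.4718, 0.0806, 0.2034]
tool_rot: [0.119, 0.693, -0.117, 0.702]
ft_force: [0.0, -0.3, -0.2]
grip_width: 0.0649
```

```bash
cat > bins.py <<'E'
from h import *
p,d,i=cam("top"); W=cloud(d,i)[170:330,120:260]; c=p[170:330,120:260].astype(int)
lil=(c[...,0]>c[...,1]+20)&(c[...,2]>c[...,1])
w=W[lil&(W[...,2]>.03)]
r=w[(w[:,2]>.092)&(w[:,2]<.115)]; print(len(r),"lilac rim",cv2.minAreaRect(r[:,:2].astype(np.float32)*1000),"ztop",np.percentile(r[:,2],[50,95]))
f=W[lil&(W[...,2]>.03)&(W[...,2]<.07)&(abs(W[...,1]-.2907)<.035)]; A=np.c_[f[:,:2]-[.4934,.2907],np.ones(len(f))]
print("floor plane slope,slope,z",np.linalg.lstsq(A,f[:,2],rcond=None)[0].round(4),len(f))
bar=W[(np.ptp(c,axis=-1)<45)&(c.min(-1)>110)&(W[...,2]>.075)&(W[...,2]<.1)]; print("bar",bar.mean(0).round(4),cv2.minAreaRect(bar[:,:2].astype(np.float32)*1000))
n=sys.argv[1]; cv2.imwrite(f"pics/{n}t.png",cv2.resize(p[170:330,120:260],None,fx=3,fy=3,interpolation=cv2.INTER_CUBIC)); 
q=cam("side")[0]; cv2.imwrite(f"pics/{n}s.png",np.hstack([cv2.resize(q[220:420,90:310],None,fx=2,fy=2,interpolation=cv2.INTER_CUBIC),cv2.resize(p[175:325,120:250],(347,400),interpolation=cv2.INTER_CUBIC)]))
E
python3 bins.py a; python3 go.py 0.4618 -0.1055 0.12 -92.2 9
```

```text
659 lilac rim ((497.06243896484375, 352.33782958984375), (19.656131744384766, 194.8028564453125), 87.91658020019531) ztop [0.09862154 0.10582285]
floor plane slope,slope,z [ 0.0038 -0.006   0.0525] 1742
bar [0.4945 0.3031 0.086 ] ((494.6883239746094, 302.75634765625), (60.534732818603516, 10.981521606445312), 87.21247863769531)
t 29.25 pos [0.47   0.0778 0.2029] yaw -19.5 w 0.0651 F [ 1.1  1.2 -0.2] q1,6 [-4. 15.]
turn [ 1.269  0.005 -0.008] shift tool-now cm [  8.28 -17.57   5.28]
[0.92, -1.95, 0.59] [0.141, 0.001, -0.001]
[0.92, -1.85, 0.86] [0.141, 0.001, -0.001]
[0.92, -1.71, 1.11] [0.141, 0.001, -0.001]
[0.92, -1.54, 1.34] [0.141, 0.001, -0.001]
[0.92, -1.33, 1.54] [0.141, 0.001, -0.001]
[0.92, -1.1, 1.71] [0.141, 0.001, -0.001]
[0.92, -0.85, 1.85] [0.141, 0.001, -0.001]
[0.92, -0.58, 1.95] [0.141, 0.001, -0.001]
[0.92, -0.3, 2.02] [0.141, 0.001, -0.001]
```

View pics/as.png

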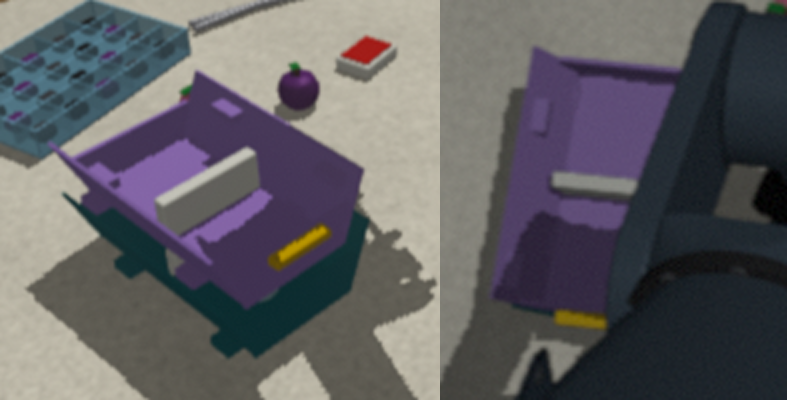

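The lilac bin is level with its floor top at z 52.5 mm (52 expected) and tabs at opposite ends, so it is stacked right. Now the small orange punch.

>>> arm_command --pt "0.6 -2 0.6 0.141 0 0 6.5" --pt "0.9 -1.9 0.9 0.141 0 0 6.5" --pt "0.9 -1.7 1.1 0.141 0 0 6.5" --pt "0.9 -1.5 1.3 0.141 0 0 6.5" --pt "0.9 -1.3 1.5 0.141 0 0 6.5" --pt "0.9 -1.1 1.7 0.141 0 0 6.5" --pt "0.9 -0.9 1.9 0.141 0 0 6.5" --pt "0.9 -0.6 2 0.141 0 0 6.5" --pt "0.9 -0.3 2 0.141 0 0 6.5" --pt "0 0 0 0 0 0 6.5" --pt "0 0 0 0 0 0 6.5"

```text
time: 30.62
position: [0.4628, -0.1064, 0.1225]
tool_rot: [0.522, 0.479, -0.513, 0.485]
ft_force: [0.3, -0.2, 0.7]
grip_width: 0.0649
```

```bash
python3 go.py 0.4618 -0.1055 0.07 -92.2 1
```

```text
t 30.62 pos [ 0.4628 -0.1064  0.1225] yaw -94.0 w 0.0649 F [ 0.3 -0.2  0.7] q1,6 [-27.  67.]
turn [-0.032 -0.004 -0.014] shift tool-now cm [ 5.25 -0.18 -0.06]
[5.25, -0.18, -0.06] [-0.032, -0.004, -0.014]
```

>>> arm_command --pt "1.5 -0.2 0 -0.03 0 -0.014 6.5" --pt "2 0 0 0 0 0 6.5" --pt "2 0 0 0 0 0 6.5" --pt "1 0 0 0 0 0 6.5" --pt "0 0 0 0 0 0 6.5" --pt "0 0 0 0 0 0 6.5"

```text
time: 31.38
position: [0.4617, -0.1023, 0.0548]
tool_rot: [0.507, 0.495, -0.505, 0.493]
ft_force: [-0.6, -0.6, -0.3]
grip_width: 0.0651
```

```bash
python3 go.py 0.4618 -0.1055 0.006 -92.2 1
```

```text
t 31.38 pos [ 0.4617 -0.1023  0.0548] yaw -91.4 w 0.0651 F [-0.6 -0.6 -0.3] q1,6 [-26.  65.]
turn [ 0.013 -0.004  0.001] shift tool-now cm [4.88 0.03 0.34]
[4.88, 0.03, 0.34] [0.013, -0.004, 0.001]
```

>>> arm_command --pt "1.5 0 0.3 0.012 0 0 6.5" --pt "1.3 0 0 0 0 0 6.5" --pt "1 0 0 0 0 0 6.5" --pt "0.8 0 0 0 0 0 6.5" --pt "0 0 0 0 0 0 6.5" --pt "0 0 0 0 0 0 6.5"

```text
time: 32.12
position: [0.4622, -0.1058, 0.0061]
tool_rot: [0.51, 0.491, -0.508, 0.49]
ft_force: [0.8, -0.2, -0.5]
grip_width: 0.0652
```

```bash
python3 go.py 0.4618 -0.1055 0.006 -92.2 1
```

```text
t 32.12 pos [ 0.4622 -0.1058  0.0061] yaw -92.2 w 0.0652 F [ 0.8 -0.2 -0.5] q1,6 [-27.  65.]
turn [ 0.001 -0.003 -0.001] shift tool-now cm [ 0.01 -0.04 -0.03]
[0.01, -0.04, -0.03] [0.001, -0.003, -0.001]
```

>>> arm_command --pt "0 0 0 0 0 0 2.5" --pt "0 0 0 0 0 0 2.5" --pt "0 0 0 0 0 0 2.5" --pt "0 0 0 0 0 0 2.5" --pt "-2 0 0 0 0 0 2.5" --pt "-4 0 0 0 0 0 2.5" --pt "-4 0 0 0 0 0 2.5" --pt "-4 0 0 0 0 0 2.5" --pt "-3 0 0 0 0 0 2.5" --pt "0 0 0 0 0 0 2.5" --grip_force 20

```text
time: 33.38
position: [0.4615, -0.1061, 0.1815]
tool_rot: [0.51, 0.491, -0.508, 0.49]
ft_force: [-1.3, 0.0, -0.3]
grip_width: 0.0315
```

```bash
python3 go.py 0.4445 0.2925 0.18 -92.2 8
```

```text
t 33.38 pos [ 0.4615 -0.1061  0.1815] yaw -92.2 w 0.0315 F [-1.3  0.  -0.3] q1,6 [-27.  65.]
turn [ 0.001 -0.003 -0.   ] shift tool-now cm [  0.27  -3.21 -39.77]
[0.03, -0.4, -4.97] [0.0, -0.0, -0.0]
[0.03, -0.4, -4.97] [0.0, -0.0, -0.0]
[0.03, -0.4, -4.97] [0.0, -0.0, -0.0]
[0.03, -0.4, -4.97] [0.0, -0.0, -0.0]
[0.03, -0.4, -4.97] [0.0, -0.0, -0.0]
[0.02, -0.4, -4.97] [0.0, -0.0, -0.0]
[0.02, -0.4, -4.97] [0.0, -0.0, -0.0]
[0.02, -0.4, -4.97] [0.0, -0.0, -0.0]
```

>>> arm_command --pt "-0.1 -0.4 -5 0 0 0 2.5" --pt "-0.1 -0.4 -5 0 0 0 2.5" --pt "-0.1 -0.4 -5 0 0 0 2.5" --pt "-0.1 -0.4 -5 0 0 0 2.5" --pt "-0.1 -0.4 -5 0 0 0 2.5" --pt "-0.1 -0.4 -5 0 0 0 2.5" --pt "-0.1 -0.4 -5 0 0 0 2.5" --pt "0 -0.3 -4 0 0 0 2.5" --pt "0 0 0 0 0 0 2.5" --pt "0 0 0 0 0 0 2.5"

```text
time: 34.62
position: [0.4392, 0.2938, 0.1771]
tool_rot: [-0.505, -0.494, 0.516, -0.485]
ft_force: [-0.5, 0.2, -0.7]
grip_width: 0.0314
```

```bash
python3 go.py 0.4445 0.2925 0.12 -92.2 1
```

```text
t 34.62 pos [0.4392 0.2938 0.1771] yaw -92.4 w 0.0314 F [-0.5  0.2 -0.7] q1,6 [ 21. 114.]
turn [-0.004  0.003  0.019] shift tool-now cm [5.7  0.64 0.09]
[5.7, 0.64, 0.09] [-0.004, 0.003, 0.019]
```

>>> arm_command --pt "1.5 0.6 0.1 0 0 0.019 2.5" --pt "2 0 0 0 0 0 2.5" --pt "2 0 0 0 0 0 2.5" --pt "0.8 0 0 0 0 0 2.5" --pt "0 0 0 0 0 0 2.5" --pt "0 0 0 0 0 0 2.5"

```text
time: 35.38
position: [0.4449, 0.285, 0.111]
tool_rot: [-0.51, -0.486, 0.515, -0.488]
ft_force: [-0.2, 0.2, -1.1]
grip_width: 0.0317
```

```bash
python3 go.py 0.4445 0.2925 0.059 -92.2 1
```

```text
t 35.38 pos [0.4449 0.285  0.111 ] yaw -92.9 w 0.0317 F [-0.2  0.2 -1.1] q1,6 [ 21. 114.]
turn [-0.012  0.006  0.003] shift tool-now cm [ 5.19 -0.06 -0.78]
[5.19, -0.06, -0.78] [-0.012, 0.006, 0.003]
```

>>> arm_command --pt "1 0 -0.8 -0.012 0.006 0 2.5" --pt "1.2 0 0 0 0 0 2.5" --pt "1.2 0 0 0 0 0 2.5" --pt "1 0 0 0 0 0 2.5" --pt "0 0 0 0 0 0 2.5" --pt "0 0 0 0 0 0 2.5"

```text
time: 36.12
position: [0.4457, 0.294, 0.0644]
tool_rot: [-0.509, -0.491, 0.509, -0.49]
ft_force: [-0.8, -0.2, -0.5]
grip_width: 0.0314
```

```bash
python3 go.py 0.4445 0.2925 0.059 -92.2 1
```

```text
t 36.12 pos [0.4457 0.294  0.0644] yaw -92.1 w 0.0314 F [-0.8 -0.2 -0.5] q1,6 [ 21. 113.]
turn [ 0.001 -0.001  0.002] shift tool-now cm [ 0.54 -0.11  0.15]
[0.54, -0.11, 0.15] [0.001, -0.001, 0.002]
```

>>> arm_command --pt "0.3 0 0.1 0 0 0 2.5" --pt "0.2 0 0 0 0 0 2.5" --pt "0 0 0 0 0 0 2.5"

```text
time: 36.5
position: [0.4462, 0.2931, 0.0598]
tool_rot: [0.51, 0.491, -0.509, 0.49]
ft_force: [-0.2, 0.5, -0.4]
grip_width: 0.0315
```

>>> arm_command --pt "0.1 0 0 0 0 0 2.5" --pt "0 0 0 0 0 0 4.8" --pt "0 0 0 0 0 0 4.8" --pt "0 0 0 0 0 0 4.8" --pt "-3 0 0 0 0 0 4.8" --pt "-4 0 0 0 0 0 4.8" --pt "-4 0 0 0 0 0 6.5" --pt "0 0 0 0 0 0 6.5"

```text
time: 37.5
position: [0.4464, 0.2929, 0.1718]
tool_rot: [0.509, 0.491, -0.509, 0.49]
ft_force: [0.0, 0.0, -1.2]
grip_width: 0.0601
```

```bash
python3 go.py 0.605 0.1015 0.14 -92.2 5
```

```text
t 37.50 pos [0.4464 0.2929 0.1718] yaw -92.2 w 0.0601 F [ 0.   0.  -1.2] q1,6 [ 21. 113.]
turn [ 0.001 -0.002  0.001] shift tool-now cm [ 3.14 16.57 18.54]
[0.63, 3.31, 3.71] [0.0, -0.0, 0.0]
[0.63, 3.31, 3.71] [0.0, -0.0, 0.0]
[0.63, 3.31, 3.71] [0.0, -0.0, 0.0]
[0.63, 3.32, 3.71] [0.0, -0.0, 0.0]
[0.63, 3.32, 3.7] [0.0, -0.0, 0.0]
```

>>> arm_command --pt "0 3.3 3.7 0 0 0 6.5" --pt "0 3.3 3.7 0 0 0 6.5" --pt "0 3.3 3.7 0 0 0 6.5" --pt "1.2 3.3 3.7 0 0 0 6.5" --pt "1.2 2.9 3.3 0 0 0 6.5" --pt "0 0 0 0 0 0 6.5" --pt "0 0 0 0 0 0 6.5"

```text
time: 38.38
position: [0.5995, 0.1011, 0.138]
tool_rot: [-0.506, -0.495, 0.512, -0.487]
ft_force: [-0.4, -0.2, -0.1]
grip_width: 0.0652
```

```bash
python3 go.py 0.605 0.1015 0.06 -92.2 1
```

```text
t 38.38 pos [0.5995 0.1011 0.138 ] yaw -92.0 w 0.0652 F [-0.4 -0.2 -0.1] q1,6 [-1. 91.]
turn [ 0.003 -0.001  0.014] shift tool-now cm [ 7.8   0.65 -0.05]
[7.8, 0.65, -0.05] [0.003, -0.001, 0.014]
```

>>> arm_command --pt "1.5 0.6 0 0 0 0.014 6.5" --pt "2 0 0 0 0 0 6.5" --pt "2.3 0 0 0 0 0 6.5" --pt "1.5 0 0 0 0 0 6.5" --pt "0 0 0 0 0 0 6.5" --pt "0 0 0 0 0 0 6.5"

```text
time: 39.12
position: [0.6006, 0.1075, 0.0635]
tool_rot: [-0.507, -0.494, 0.507, -0.492]
ft_force: [0.0, 0.4, 0.9]
grip_width: 0.0648
```

```bash
python3 go.py 0.605 0.1015 0.004 -92.2 1
```

```text
t 39.12 pos [0.6006 0.1075 0.0635] yaw -91.6 w 0.0648 F [0.  0.4 0.9] q1,6 [-0. 91.]
turn [ 0.011 -0.002  0.003] shift tool-now cm [5.95 0.47 0.6 ]
[5.95, 0.47, 0.6] [0.011, -0.002, 0.003]
```

>>> arm_command --pt "1 0.4 0.6 0.011 0 0 6.5" --pt "1.4 0 0 0 0 0 6.5" --pt "1.4 0 0 0 0 0 6.5" --pt "1.2 0 0 0 0 0 6.5" --pt "0.6 0 0 0 0 0 6.5" --pt "0 0 0 0 0 0 6.5" --pt "0 0 0 0 0 0 6.5"

```text
time: 40.0
position: [0.6056, 0.1009, 0.0043]
tool_rot: [0.51, 0.491, -0.509, 0.489]
ft_force: [-0.1, 1.2, -0.6]
grip_width: 0.0653
```

```bash
python3 go.py 0.605 0.1015 0.004 -92.2 1
```

```text
t 40.00 pos [0.6056 0.1009 0.0043] yaw -92.3 w 0.0653 F [-0.1  1.2 -0.6] q1,6 [-1. 91.]
turn [-0.001 -0.002  0.001] shift tool-now cm [ 0.03 -0.06 -0.06]
[0.03, -0.06, -0.06] [-0.001, -0.002, 0.001]
```

>>> arm_command --pt "0 0 0 0 0 0 3.2" --pt "0 0 0 0 0 0 3.2" --pt "0 0 0 0 0 0 3.2" --pt "0 0 0 0 0 0 3.2" --pt "-2 0 0 0 0 0 3.2" --pt "-4 0 0 0 0 0 3.2" --pt "-4 0 0 0 0 0 3.2" --pt "-4 0 0 0 0 0 3.2" --pt "-3 0 0 0 0 0 3.2" --pt "0 0 0 0 0 0 3.2"

```text
time: 41.25
position: [0.6068, 0.1006, 0.1874]
tool_rot: [0.512, 0.489, -0.507, 0.491]
ft_force: [0.8, 0.5, -0.9]
grip_width: 0.0378
```

```bash
python3 go.py 0.5445 0.2889 0.18 -92.2 4;  python3 - <<'E'
from h import *
p,d,i=cam("side"); cv2.imwrite("pics/s5.png",cv2.resize(p[120:420,90:390],(600,600),interpolation=cv2.INTER_CUBIC))
E
```

```text
t 41.25 pos [0.6068 0.1006 0.1874] yaw -92.2 w 0.0378 F [ 0.8  0.5 -0.9] q1,6 [-1. 91.]
turn [-0.001 -0.002 -0.007] shift tool-now cm [  0.73  -6.97 -18.57]
[0.18, -1.74, -4.64] [-0.0, -0.001, -0.002]
[0.18, -1.74, -4.64] [-0.0, -0.001, -0.002]
[0.18, -1.74, -4.64] [-0.0, -0.001, -0.002]
[0.18, -1.74, -4.64] [-0.0, -0.001, -0.002]
```

View pics/s5.png

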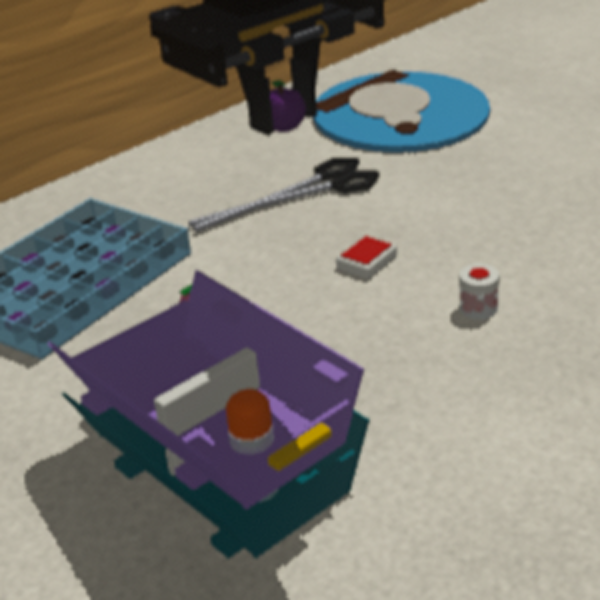

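The orange punch stands upright in the lilac bin at (248,420), the apple is held upright at (285,108), and the red jar and ink pad are untouched.

>>> arm_command --pt "0 -1.7 -4.6 0 0 0 3.2" --pt "0 -1.7 -4.6 0 0 0 3.2" --pt "0 -1.7 -4.6 0 0 0 3.2" --pt "0 -1.4 -4 0 0 0 3.2" --pt "0 0 0 0 0 0 3.2" --pt "0 0 0 0 0 0 3.2"

```text
time: 42.05
position: [0.5412, 0.2832, 0.1783]
tool_rot: [-0.507, -0.491, 0.514, -0.487]
ft_force: [0.3, -0.5, -0.8]
grip_width: 0.0379
```

```bash
python3 go.py 0.5445 0.2889 0.115 -92.2 1
```

```text
t 42.05 pos [0.5412 0.2832 0.1783] yaw -92.4 w 0.0379 F [ 0.3 -0.5 -0.8] q1,6 [ 17. 110.]
turn [-0.004  0.003  0.01 ] shift tool-now cm [ 6.32  0.37 -0.6 ]
[6.32, 0.37, -0.6] [-0.004, 0.003, 0.01]
```

>>> arm_command --pt "1.5 0.3 -0.6 0 0 0.01 3.2" --pt "2 0 -0.2 0 0 0 3.2" --pt "2 0 -0.2 0 0 0 3.2" --pt "0.8 0 0 0 0 0 3.2" --pt "0 0 0 0 0 0 3.2" --pt "0 0 0 0 0 0 3.2"

```text
time: 42.8
position: [0.5464, 0.2881, 0.1092]
tool_rot: [-0.511, -0.487, 0.514, -0.488]
ft_force: [0.5, 0.4, 0.6]
grip_width: 0.0377
```

```bash
python3 go.py 0.5445 0.2889 0.057 -92.2 1
```

```text
t 42.80 pos [0.5464 0.2881 0.1092] yaw -92.9 w 0.0377 F [0.5 0.4 0.6] q1,6 [ 18. 111.]
turn [-0.012  0.005  0.002] shift tool-now cm [ 5.22 -0.18 -0.1 ]
[5.22, -0.18, -0.1] [-0.012, 0.005, 0.002]
```

>>> arm_command --pt "1 -0.2 -0.1 -0.012 0.005 0 3.2" --pt "1.2 0 0 0 0 0 3.2" --pt "1.2 0 0 0 0 0 3.2" --pt "1 0 0 0 0 0 3.2" --pt "0 0 0 0 0 0 3.2" --pt "0 0 0 0 0 0 3.2"

```text
time: 43.55
position: [0.5449, 0.2894, 0.063]
tool_rot: [0.51, 0.491, -0.509, 0.49]
ft_force: [0.9, -0.8, 0.4]
grip_width: 0.0381
```

```bash
python3 go.py 0.5445 0.2889 0.057 -92.2 1
```

```text
t 43.55 pos [0.5449 0.2894 0.063 ] yaw -92.1 w 0.0381 F [ 0.9 -0.8  0.4] q1,6 [ 18. 110.]
turn [ 0.001 -0.001  0.   ] shift tool-now cm [ 0.6  -0.04  0.06]
[0.6, -0.04, 0.06] [0.001, -0.001, 0.0]
```

>>> arm_command --pt "0.3 0 0 0 0 0 3.2" --pt "0.2 0 0 0 0 0 3.2" --pt "0.1 0 0 0 0 0 3.2" --pt "0 0 0 0 0 0 3.2"

```text
time: 44.05
position: [0.5457, 0.2897, 0.0576]
tool_rot: [0.51, 0.491, -0.508, 0.49]
ft_force: [0.1, 0.4, 0.2]
grip_width: 0.0378
```

>>> arm_command --pt "0.1 0 0 0 0 0 3.2" --pt "0 0 0 0 0 0 5.2" --pt "0 0 0 0 0 0 5.2" --pt "0 0 0 0 0 0 5.2" --pt "-3 0 0 0 0 0 5.2" --pt "-4 0 0 0 0 0 5.2" --pt "-4 0 0 0 0 0 5.2" --pt "0 0 6 0 0 0 6.5" --pt "0 0 6 0 0 0 6.5" --pt "0 0 6 0 0 0 6.5" --pt "0 0 6 0 0 0 6.5" --pt "0 0 6 0 0 0 6.5"

```text
time: 45.55
position: [0.537, -0.0138, 0.17]
tool_rot: [0.509, 0.492, -0.504, 0.495]
ft_force: [0.8, 0.2, 1.1]
grip_width: 0.0645
```

>>> arm_command --pt "0 0 6 0 0 0 6.5" --pt "0 0 6 0 0 0 6.5" --pt "0 0 6 0 0 0 6.5" --pt "0 0 0 0 0 0 6.5" --pt "0 0 0 0 0 0 6.5"

```text
time: 46.18
position: [0.5313, -0.2046, 0.1694]
tool_rot: [0.512, 0.489, -0.506, 0.494]
ft_force: [0.1, -0.3, 1.1]
grip_width: 0.0652
```

```bash
python3 bins.py b; python3 - <<'E'
from h import *
z=np.load("top0.npz")
p,d,i=cam("top");W=cloud(d,i);W0=cloud(z["d"],i)
for n,(u,v) in dict(pad=(324,208),red=(325,268)).items():
    for w in (W0,W):
        s=w[v-16:v+17,u-16:u+17].reshape(-1,3);s=s[(s[:,2]>.01)&(s[:,2]<.06)];print(n,len(s),s.mean(0).round(4))
E
```

```text
714 lilac rim ((494.1775817871094, 292.4447021484375), (138.72299194335938, 194.46636962890625), 88.57376861572266) ztop [0.09893076 0.10527576]
floor plane slope,slope,z [ 0.0066 -0.0017  0.0527] 1722
bar [0.51   0.2974 0.0857] ((504.33880615234375, 311.68829345703125), (110.72627258300781, 198.0485076904297), 78.08103942871094)
pad 404 [0.608  0.0093 0.0155]
pad 292 [0.6115 0.0048 0.0159]
red 257 [ 0.4725 -0.0006  0.0373]
red 0 [nan nan nan]<stdin>:6: RuntimeWarning: Mean of empty slice.
  ret = um.true_divide(
```

View pics/bs.png

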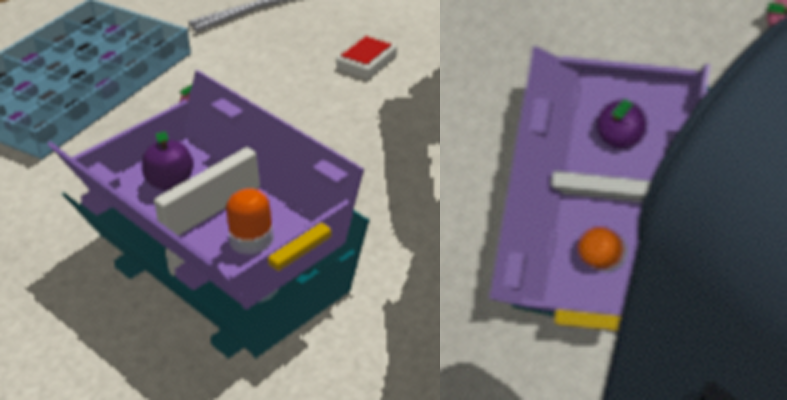

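The final view shows the apple (168,165) and the orange punch (248,220) upright, the lilac bin level, and the gripper well clear. The arm hides the red jar and part of the ink pad in the top view. Both were untouched in the previous side view, and no move since went near them below z 0.1.

```bash
python3 -c "
from rig import workorder
print(workorder.hand_in())"
```

```text
the job is handed in; nothing more can be done
None
```

The job is done and handed in at about 46 s of the 128 s allowed. I put the green punch and the jar of eyes in the teal bin. The lilac bin went on top, turned half round, and then took the small orange punch and the purple apple.

**Last checks:**
- **Stack:** the lilac floor top measured 52.7 mm (52 expected if stacked right). It is level to within about 0.4°, and its tab is at the opposite end from the teal one.
- **Contents:** the orange punch and apple stand upright and released in the final pictures. The green punch and jar of eyes looked upright in the top view before the lilac bin covered them, and I could not see them after that.
- **Left in place:** the red jar and ink pad looked undisturbed in the last side view before the apple was placed. In the final top view the arm hid the red jar and part of the ink pad, so that position check was inconclusive: no reading for the jar, a partial one for the pad.

**One correction:** my first grip on the green punch was about 9 mm off-centre, so I opened, re-centred and gripped again. The highest wrist force reading I saw was about 17 N, when seating the lilac bin.

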